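# Free the hold-up pawl and bring the press arm down on the ply wheel

### The arm

A 7-joint arm with a two-finger parallel gripper is mounted at the origin on a cart in front of the work surface, level with it; the furniture and walls round the work are solid. World frame = base frame: x ahead of the robot, y to its left, z up, the work surface at z = 0. Lengths are in mm, angles in rad, forces in N, time in s.
With the tool pointing down it reaches from about 350 to 775 mm from the base axis. Payload 3.1 kg.
Tool frame: the origin (TCP) lies on the centre line of the jaws, within the pads' length; the fingertips stand 11 mm ahead of it and the grasp point (between the pads) lies 8 mm behind it; z points along the fingers, y is the line along which they close (so a half turn about z gives the same grasp; the last joint's range is limited). The gripper opens to 85 mm and grips with 20 to 120 N. Pads are 22 mm wide; open, the fingers measure 114 mm over their backs; the gripper's body (76 mm by 85 mm) begins 54 mm behind the grasp point. The pads swing forward as they close: fully open they stand 13 mm farther back than shut.
Start: joints at [-1.198, 0.311, 0.014, 1.512, -0.004, 1.319, -0.027], TCP at [221.629, 503.386, 242.304] pointing down, gripper open.
Joint ranges: [-2.7, 2.7], [-0.3, 1.91], [-1.27, 1.3], [0.12, 2.57], [-1.44, 4.58], [0.2, 2.03], [-3.05, 3.05]. Speed limits (rad/s): [2.79, 2.79, 3.14, 3.14, 3.14, 3.14, 3.14].

### API

Orientations are given as a unit quaternion [x, y, z, w].
In Python, from workcell import sense, get_image, finish_job gives the robot as it stands.
- The arm moves only by the tool step_arm, never from a script. Its argument "series" is a list of rows, each a list of 3 entries, a list of its own where there are three numbers: the gripper's target within -1 to 1 (shut at 1, half-way at 0, fully open at -1), then the shift along the tool's x, y, z normalised to -1 to 1, where 1 is 0.2 m, then the turn about the tool's z normalised to -1 to 1, where 1 is 180 degrees. In form: [[gripper, [dx, dy, dz], turn], ...]. A call has 1 to 20 rows; each row is the pose to reach, as a shift and turn from the pose commanded when the call began, along the tool's axes at that moment, turning the shorter way round; what a row does not reach only later rows make up. A row lasts 1/10 s, in which the tool goes at most 50 mm and 8.59 degrees, less where a joint would pass 70% of its speed; a pose out of reach is approached as far as the arm can. A call with a number of a shift or a turn outside -1 to 1 is refused whole. A call with a gripper value outside its range is refused whole. The fingers move at their own pace and stop on an object; "grip_force" is the grip in N (left out, the last holds). Time passes only in rows, so rows that repeat a pose let the fingers close. It gives the time, the measured TCP pose, the force, the opening and the grip force at its end, in the units of the state.
- sense(): the state, without advancing time (a new reading comes with each control period).
- get_image(name): name is "scene" or "top" or "wrist"; returns a dict with "color" (400x640x3 uint8, red, green, blue), "mtx" (3x3 intrinsics, pixels), "xyz" and "rotation" of the camera in the world; the wrist camera has in their place "mount" (4x4, takes a point from camera to tool coordinates, whose origin is the TCP and whose axes are the flange's). Camera axes: x right, y down, z forward; pixel columns grow to the right and rows downward; lengths in mm; the calibration is good to about 2 mm. A picture is of the moment at which its call begins: read the wrist's pose just before it. There is no depth.
- finish_job(): hands the job in; it is judged then, once.
The state is a dict: "clock": time; "qpos": joint angles; "dq": joint speeds; "joint_torque": joint torques, N m; "tool_pos": TCP position; "tcp_rot": TCP orientation; "ft_force": force on the tool from outside, world axes, zero at the start; "moment": the same for the moment, N m; "finger_gap": finger opening in mm; "grip_force": force on a finger pad.
Only numpy, scipy, OpenCV 4.12 (cv2) and the standard library are available. Lean on these libraries where they do the work, as an engineer would, in place of code of your own. Each camera call takes 0.05 s, during which the arm holds its last target. There are 200 camera calls.

### The job

A small hand press on the bench has a ply wheel lying on its anvil, and a pawl in its toothed disc holds the arm up. With the fingertips only, press the pawl's tail pad down to its stop, so that the pawl stands clear of the teeth, then push the arm all the way down until its foot rests on the wheel, and leave it there. Grasp and lift nothing, keep the wheel in its place on the anvil, and leave the loose things around the press where they are.

Things in the scene. Friction and masses are not known exactly. Their poses are not given: they have to be found in the camera images.
- press: fixed hand press on a dark steel foot plate 350 x 90 x 12 mm. Origin on the bench under the arm's pivot (60 mm up); +x runs along the plate to the anvil, the way the arm reaches; y across, z up. Plate from x = -140 to +210 mm. The pawl lies above the toothed disc at the end away from the anvil, its pivot at x = -62, z = 109 mm between two post plates 116 mm high
- pawl_pad (a point): centre of the upper face of the black pad (30 along the press x 28 mm across, 10 mm thick) on the pawl's tail, about 126 mm above the bench and 118 mm behind the arm's pivot at the start. It is 56 mm from the pawl's pivot and sinks about 17 mm until the pawl meets its stop. The point's frame turns with the pawl
- push_pad (a point): centre of the upper face of the black finger pad (46 along the arm x 34 mm across) at the arm's free end, 185 mm along the arm from its pivot and 9 mm above the centre line. Swings down in an arc about the pivot, from about 195 to 69 mm above the bench. The rest of the arm is a flat bar 22 mm wide, 14 mm thick, that may be pushed too
- hold_pawl (a joint): pawl angle (rad): 0 = nose in the teeth (arm blocked), 0.30 = stop, fully free. A rocker: pressing its tail pad down raises the nose, which clears the teeth from about 0.15 on. Its hinge is stiff (0.25 N m): about 4 to 6 N on the pad moves it, it does not spring back, and it stays where it is left
- press_arm (a joint): arm angle (rad): 0 = raised 45 degrees above level, grows going down; starts at 0.02 to 0.12. At 0.785 the arm is level and its rubber foot lies on the wheel. The hinge is stiff (0.9 N m): the arm stays where it is left and, once the pawl is free, takes about 3 to 6 N at its pad to push down; with the pawl in the teeth it stops at about 0.16 to 0.2
- press_anvil (a point): centre of the top of the aluminium anvil disc, 68 mm across, 24 mm above the bench, 130 mm from the arm's pivot
- wheel: loose spoked ply wheel, 58 mm across, 9 mm thick, lying flat on the anvil; origin at the centre of its underside
- motor: bystander: loose yellow and silver gear motor, 44 x 115 x 20 mm, beside the press; origin under its centre
- ply_gear: bystander: loose ply gear, 42 mm across, 9 mm thick, beside the press; origin under its centre
- bracket: bystander: loose L-shaped ply bracket, 34 x 60 x 12 mm, beside the press; origin under its centre
- marker: bystander: loose marker pen, 17 x 135 x 16 mm, beside the press; origin under its centre
- tape: bystander: loose roll of masking tape, 100 mm across, 25 mm high, to the right; origin under its centre
- glue: bystander: loose glue bottle, 39 x 54 x 160 mm, standing to the right; origin under its centre
- eraser: bystander: loose blue board eraser, 53 x 114 x 26 mm, to the left; origin under its centre
There are look-alikes about, which are no part of the job. Leave any turquoise look-alike of the wheel alone.

How it is judged:
By the outcome, as a careful person would: the job done as asked, in the order asked, and still so for the second after the job is handed in, with the robot touching nothing.
It also fails if it takes over 38 s, if anything falls off the work surface, if the arm or the gripper's body presses on something with over 40 N, if the wrist force passes 120 N, or if a joint passes its speed limit or range.

## Working session

There is one attempt and no reset: what is moved stays moved. The work goes in short steps, Python scripts to look and compute and a tool call to move; the robot and the scene stay as the last step left them, time stands still between calls to the robot, and variables do not carry over. Pictures are saved under pics/ and viewed, at most 10 in all, crops included, and the job is handed in when it is done.

Besides the shell and the picture viewer there is one more tool, called after ">>>" in YAML: its name, and indented under it one key for each argument. step_arm: Moves the arm, as the interface text tells. Its arguments: {"type":"object","properties":{"series":{"type":"array"},"grip_force":{"type":"number"}},"required":["series"]}

```bash
mkdir -p pics
python3 - <<'E'
from workcell import sense,get_image
import cv2,pickle
s=sense();print({k:s[k] for k in('clock','tool_pos','tcp_rot','ft_force','finger_gap')})
d={}
for n in('scene','top'):
    i=get_image(n);d[n]=i;cv2.imwrite(f'pics/{n}0.png',i['color'][:,:,::-1]);print(n,i['mtx'],i['xyz'],i['rotation'])
pickle.dump(d,open('d0.pkl','wb'))
E
```

```text
{'clock': 0.0, 'tool_pos': array([221.35205625, 502.71550484, 241.19541063]), 'tcp_rot': array([ 2.05874559e-01,  9.78577657e-01, -1.18005725e-03, -2.05779728e-04]), 'ft_force': array([ 0.23370224, -0.1152236 , -0.78626918]), 'finger_gap': 85.4304576062618}
scene [[376.44531057   0.         318.21294569]
 [  0.         376.44531057 199.83426196]
 [  0.           0.           1.        ]] [-137.49854161  445.62736296  720.49735131] [-0.41019043  0.79199922 -0.39786305  0.21490938]
top [[381.98304238   0.         323.22130661]
 [  0.         381.98304238 206.78664923]
 [  0.           0.           1.        ]] [ 345.51808904   28.4486875  1206.9397903 ] [ 0.7148368  -0.69574413  0.05541748 -0.0433285 ]
```

View pics/scene0.png

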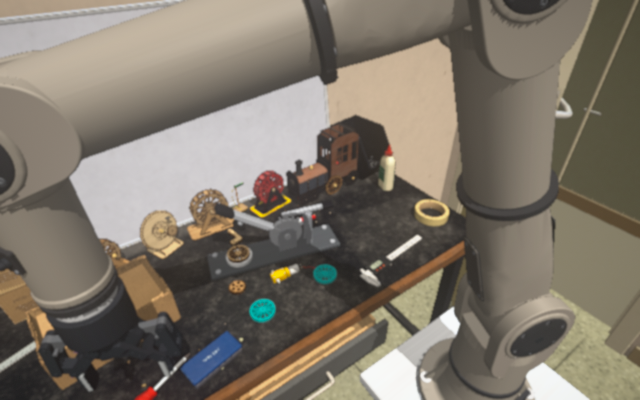

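View pics/top0.png

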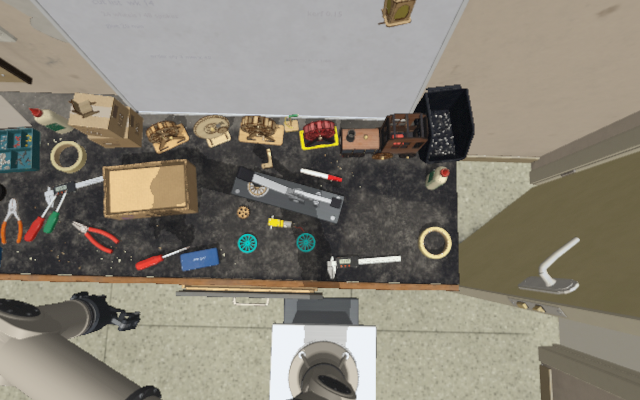

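The top view shows the press from about (235,185) to (343,208), with its anvil at the left and its pawl at the right. The turquoise look-alike wheels are at (247,243) and (306,242). I'll enlarge both views.

Run:
```python
import cv2,numpy as np
t=cv2.imread('pics/top0.png')[160:230,225:355];s=cv2.imread('pics/scene0.png')[190:285,200:350]
a=cv2.resize(t,None,fx=5.3,fy=5.3,interpolation=cv2.INTER_CUBIC)
cv2.imwrite('pics/topc.png',cv2.resize(t,None,fx=6,fy=6,interpolation=3)) ; cv2.imwrite('pics/scenec.png',cv2.resize(s,None,fx=5,fy=5,interpolation=3))
```

```text
(no output)
```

View pics/topc.png

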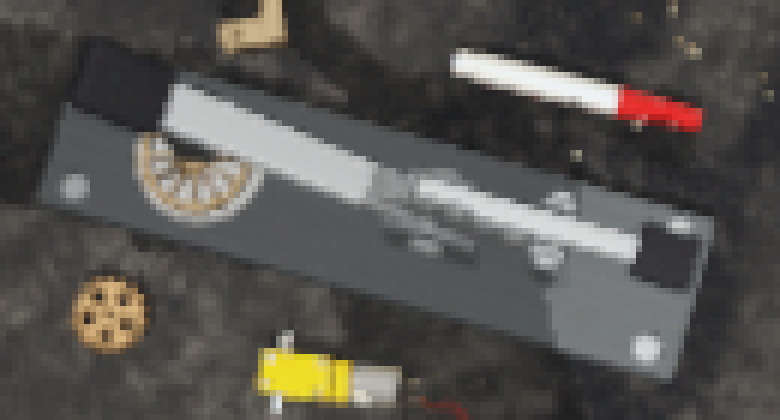

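View pics/scenec.png

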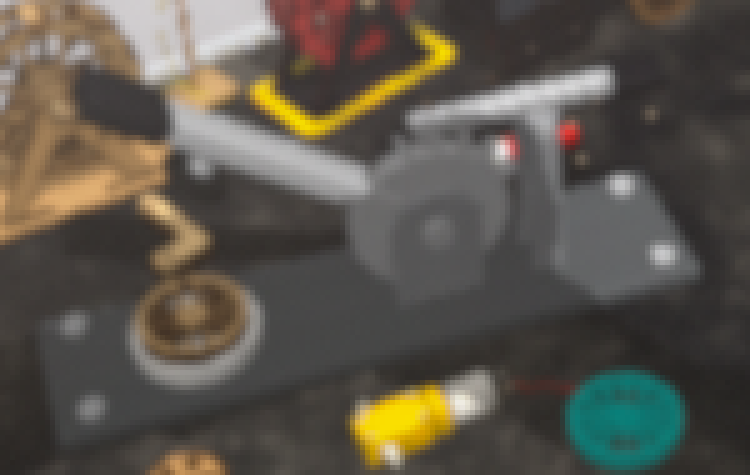

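The enlarged views show the pawl pad at crop (668,257) and the push pad at crop (122,82) in the top view. The plate corners are also clear in both views, and I'll fit the press pose from them.

```bash
cat > h.py <<'E'
import numpy as np,pickle
from scipy.spatial.transform import Rotation as R
from scipy.optimize import least_squares
def proj(c,P):
    q=R.from_quat(c['rotation']).inv().apply(np.atleast_2d(P)-c['xyz']);u=q@c['mtx'].T;return u[:,:2]/u[:,2:]
def W(p,P): # press -> world
    c,s=np.cos(p[2]),np.sin(p[2]);P=np.atleast_2d(P)
    return np.c_[p[0]+c*P[:,0]-s*P[:,1],p[1]+s*P[:,0]+c*P[:,1],P[:,2]]
def push(q):
    a=np.pi/4-q;return [185*np.cos(a)-9*np.sin(a),0,60+185*np.sin(a)+9*np.cos(a)]
E
python3 - <<'E'
from h import *
d=pickle.load(open('d0.pkl','rb'))
T=lambda x,y:((x+.5)/6+224.5,(y+.5)/6+159.5)
S=lambda x,y:((x+.5)/5+199.5,(y+.5)/5+189.5)
# image-left of the anvil; world y left -> press +x ~ +y world; +y press ~ -x world (towards robot)
obs=[('top',[-140,-45,12],T(714,215)),('top',[-140,45,12],T(668,380)),('top',[210,45,12],T(40,203)),
('scene',[210,-45,12],S(40,320)),('scene',[210,45,12],S(60,447)),('scene',[-140,-45,12],S(640,170)),('scene',[-140,45,12],S(700,275)),
('top',[-118,0,126],T(668,257)),('top','push',T(122,82)),('scene','push',S(122,93)),('scene',[130,0,24],S(196,335))]
def f(p):
    return np.concatenate([proj(d[c],W(p,push(p[3]) if P=='push' else P))[0]-o for c,P,o in obs])
for y0 in(1.3,1.8):
    r=least_squares(f,[450,50,y0,.07],loss='soft_l1',x_scale=[10,10,.1,.1]);print(r.x,r.cost)
p=r.x;print(f(p).reshape(-1,2).round(1))
print('pawl',W(p,[-118,0,126]),'push',W(p,push(p[3])),'end',W(p,push(.785)),'piv',W(p,[0,0,60]))
E
```

```text
[5.40591825e+02 9.18663254e+01 1.32405354e+00 1.37560721e-01] 6.0453566682750015
[5.40591824e+02 9.18663274e+01 1.32405354e+00 1.37560660e-01] 6.045356668269484
[[ 0.4  0.7]
 [ 0.6  0.4]
 [-1.5 -0. ]
 [-1.2  0.6]
 [-0.6 -1.1]
 [ 0.2 -0.4]
 [ 0.4 -1.9]
 [-0.6 -0.1]
 [-0.   0.6]
 [ 0.6  0.4]
 [-0.1 -2.3]]
pawl [[511.7707138  -22.55982174 126.        ]] push [[575.29588415 229.649083   178.81725661]] end [[585.77658384 271.25976703  69.07365951]] piv [[540.59182392  91.86632742  60.        ]]
```

```bash
cat >> h.py <<'E'
p=np.array([540.59,91.87,1.32405,.1376])
def to(Pp):
    "shift (units) from present TCP to a press-frame tip point; tip = TCP 11 mm lower"
    from workcell import sense
    s=sense();g=W(p,Pp)[0]+[0,0,11];r=R.from_quat(s['tcp_rot'])
    yx=r.as_matrix()[:2,1];t=s['tool_pos'];c,sn=np.cos(p[2]),np.sin(p[2]);e=t[:2]-p[:2]
    print('shift',(r.inv().apply(g-t)/200).round(3),'turn',round(-(p[2]-np.arctan2(yx[1],yx[0]))/np.pi,4),'tip press',np.round([c*e[0]+sn*e[1],-sn*e[0]+c*e[1],t[2]-11],1),'F',np.round(s['ft_force'],1),s['clock'],s['finger_gap'])
E
python3 -c "
from h import *
to([-118,0,175])"
```

```text
shift [-2.387 -1.819  0.281] turn -0.0534 tip press [320.5 409.9 230.3] F [-0.8  0.2  0.6] 0.1 85.36341111458903
```

>>> step_arm:
  series:
    - [1, [-0.8, -0.61, 0], -0.053]
    - [1, [-0.8, -0.61, 0], -0.053]
    - [1, [-0.8, -0.61, 0], -0.053]
    - [1, [-0.8, -0.61, 0], -0.053]
    - [1, [-0.8, -0.61, 0], -0.053]
  grip_force: 40

```text
clock: 0.6
tool_pos: [323.6, 319.5, 242.1]
tcp_rot: [0.131, 0.991, -0.002, 0.001]
ft_force: [-0.1, 0.2, -0.1]
finger_gap: 12.2
grip_force: 0.0
```

```bash
python3 -c "
from h import *
to([-118,0,175])"
```

```text
shift [-1.351 -1.407  0.29 ] turn -0.0048 tip press [167.8 266.1 231.1] F [-0.1  0.2 -0.1] 0.6 12.233959654710652
```

>>> step_arm:
  series:
    - [1, [-0.7, -0.75, 0.1], 0]
    - [1, [-0.7, -0.75, 0.1], 0]
    - [1, [-0.7, -0.75, 0.1], 0]
    - [1, [-0.7, -0.75, 0.1], 0]
    - [1, [-0.7, -0.75, 0.1], 0]
    - [1, [-0.7, -0.75, 0.1], 0]

```text
clock: 1.2
tool_pos: [418.1, 145.9, 221.9]
tcp_rot: [0.126, 0.992, -0.0, -0.0]
ft_force: [-0.4, -0.2, 1.1]
finger_gap: -0.2
grip_force: 0.0
```

```bash
python3 -c "
from h import *
to([-118,0,160])"
```

```text
shift [-0.664 -0.698  0.254] turn -0.002 tip press [ 22.4 132.  210.9] F [-0.4 -0.2  1.1] 1.2 -0.19025135608598456
```

>>> step_arm:
  series:
    - [1, [-0.66, -0.7, 0.15], 0]
    - [1, [-0.66, -0.7, 0.15], 0]
    - [1, [-0.66, -0.7, 0.15], 0]
    - [1, [-0.66, -0.7, 0.15], 0]
    - [1, [-0.66, -0.7, 0.15], 0]
    - [1, [-0.66, -0.7, 0.15], 0]
    - [1, [-0.66, -0.7, 0.15], 0]

```text
clock: 1.9
tool_pos: [511.0, -17.3, 192.0]
tcp_rot: [0.122, 0.993, 0.001, -0.001]
ft_force: [-0.5, 0.3, -1.0]
finger_gap: 0.2
grip_force: 0.0
```

Run:
```python
from h import *
from workcell import *
import cv2
to([-118,0,126])
i=get_image('wrist');s=get_image('scene')['color'][150:290,180:390];t=get_image('top')['color'][160:230,250:355]
r=lambda a,f:cv2.resize(a,f,interpolation=3)
im=np.vstack([np.hstack([r(i['color'],(400,250)),r(t,(375,250))]),r(s,(775,345))[:345]])
cv2.imwrite('pics/a.png',im[:,:,::-1])
to([-118,0,126])
```

```text
shift [-0.01  -0.025  0.275] turn 0.001 tip press [-113.1    2.   181. ] F [-0.5  0.3 -1. ] 1.9 0.19675477119304988
shift [-0.008 -0.021  0.277] turn 0.0008 tip press [-113.9    1.7  181.5] F [ 0.9 -0.1 -0.2] 2.05 -0.2740711324648614
```

View pics/a.png

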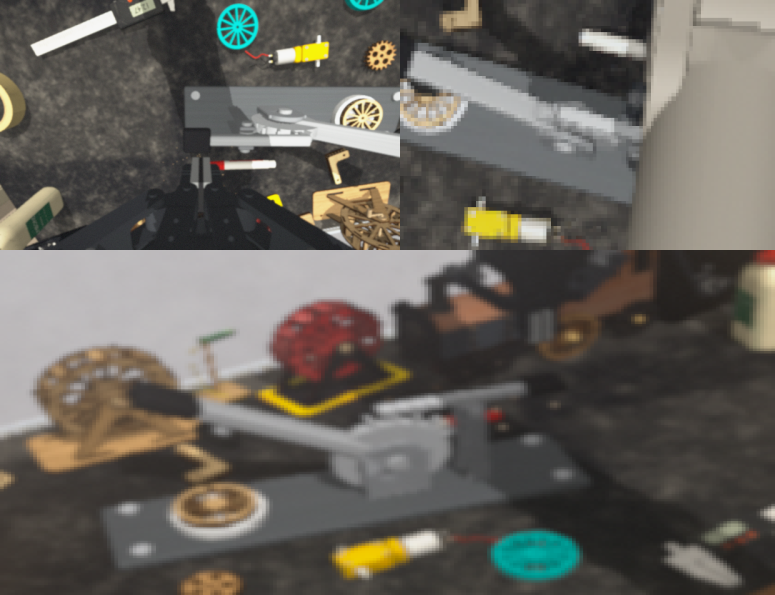

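The wrist view shows the pawl pad at full-size pixel (315,224), just ahead of the fingertips. I'll check where that puts it.

Run:
```python
from h import *
from workcell import *
s=sense();i=get_image('wrist');M=i['mount'];r=R.from_quat(s['tcp_rot']).as_matrix()
def ray(u,v,z):
    d=r@M[:3,:3]@np.linalg.solve(i['mtx'],[u,v,1]);o=s['tool_pos']+r@M[:3,3]
    g=o+d*(z-o[2])/d[2];e=g[:2]-p[:2];c,sn=np.cos(p[2]),np.sin(p[2]);return np.round([c*e[0]+sn*e[1],-sn*e[0]+c*e[1]],1)
k=1.6
print(ray(315,224,126),ray(197*k,130*k,126),ray(197*k,152*k,126),'plate end corner',ray(185*k,87*k,12),'tcp px',M[:3,3])
```

```text
[-117.2    1.9] [-117.    13.2] [-117.1  -12.2] plate end corner [-137.3   43.3] tcp px [  80.7456806     0.79502319 -131.08344427]
```

>>> step_arm:
  series:
    - [1, [0, -0.03, 0.15], 0]
    - [1, [0, -0.03, 0.25], 0]
    - [1, [0, -0.03, 0.27], 0]
    - [1, [0, -0.03, 0.29], 0]
    - [1, [0, -0.03, 0.31], 0]
    - [1, [0, -0.03, 0.32], 0]
    - [1, [0, -0.03, 0.32], 0]

```text
clock: 2.8
tool_pos: [509.9, -27.1, 129.1]
tcp_rot: [0.124, 0.992, -0.0, 0.0]
ft_force: [-3.3, -1.0, 3.5]
finger_gap: 0.2
grip_force: 2.1
```

```bash
python3 -c "
from h import *
to([-118,0,109])"
```

```text
shift [-0.003  0.024  0.046] turn -0.0006 tip press [-122.9    0.7  118.1] F [-3.3 -1.   3.5] 2.8 0.22422175224707833
```

>>> step_arm:
  series:
    - [1, [0, 0.01, 0.02], 0]
    - [1, [0, 0.015, 0.035], 0]
    - [1, [0, 0.02, 0.05], 0]
    - [1, [0, 0.02, 0.05], 0]

```text
clock: 3.2
tool_pos: [511.8, -25.9, 120.4]
tcp_rot: [0.125, 0.992, -0.002, 0.002]
ft_force: [-5.2, -5.1, 10.3]
finger_gap: 0.2
grip_force: 5.8
```

```bash
python3 -c "
from h import *
to([-118,0,109])"
```

```text
shift [0.004 0.016 0.002] turn -0.0011 tip press [-121.3   -0.8  109.4] F [-5.2 -5.1 10.3] 3.2 0.17553928062915122
```

>>> step_arm:
  series:
    - [1, [0, 0, 0.012], 0]
    - [1, [0, 0, 0.025], 0]
    - [1, [0, 0, 0.025], 0]

```text
clock: 3.5
tool_pos: [512.1, -25.9, 119.1]
tcp_rot: [0.125, 0.992, -0.001, 0.002]
ft_force: [-12.9, -4.5, 31.5]
finger_gap: 0.1
grip_force: 16.4
```

```bash
python3 -c "
from h import *
to([-118,0,109])"
```

```text
shift [ 0.006  0.016 -0.004] turn -0.0012 tip press [-121.2   -1.1  108.1] F [-12.9  -4.5  31.5] 3.5 0.08236289609956592
```

>>> step_arm:
  series:
    - [1, [0, 0, -0.2], 0]
    - [1, [0, 0, -0.4], 0]
    - [1, [0, 0.25, -0.58], 0]
    - [1, [0, 0.5, -0.58], 0]
    - [1, [0, 0.62, -0.58], 0]
    - [1, [0, 0.62, -0.58], 0]
    - [1, [0, 0.62, -0.58], 0]

```text
clock: 4.2
tool_pos: [541.9, 99.5, 229.3]
tcp_rot: [0.122, 0.993, 0.0, 0.001]
ft_force: [0.0, -0.7, -0.0]
finger_gap: 0.1
grip_force: 0.0
```

Run:
```python
from h import *
from workcell import *
import cv2
to([130,0,220])
s=get_image('scene')['color'][170:290,200:360]
cv2.imwrite('pics/b.png',cv2.resize(s,(800,600),interpolation=3)[:,:,::-1])
```

```text
shift [-0.004  0.611 -0.008] turn 0.0006 tip press [  7.7   0.6 218.3] F [ 0.  -0.7 -0. ] 4.2 0.09244088937227873
```

View pics/b.png

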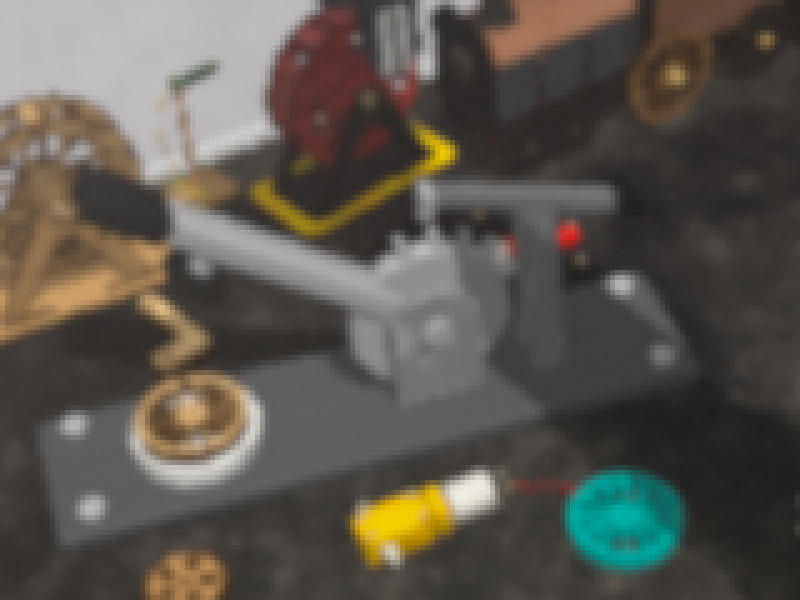

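The pawl's nose (crop 430,190) now stands clear of the teeth. Next I move the fingertips over the arm's pad.

>>> step_arm:
  series:
    - [1, [0, 0.25, 0], 0]
    - [1, [0, 0.5, 0], 0]
    - [1, [0, 0.57, 0.05], 0]
    - [1, [0, 0.57, 0.12], 0]
    - [1, [0, 0.57, 0.14], 0]
    - [1, [0, 0.57, 0.14], 0]

```text
clock: 4.85
tool_pos: [569.1, 205.8, 200.5]
tcp_rot: [0.125, 0.992, -0.001, -0.001]
ft_force: [-0.2, -0.4, -0.1]
finger_gap: -0.4
grip_force: 0.0
```

```bash
python3 -c "
from h import *
to([137,0,150])"
```

```text
shift [-0.     0.098  0.197] turn -0.0015 tip press [1.174e+02 1.000e-01 1.895e+02] F [-0.2 -0.4 -0.1] 4.85 -0.42483340433310984
```

>>> step_arm:
  series:
    - [1, [0, 0.01, 0.07], 0]
    - [1, [0, 0.03, 0.1], 0]
    - [1, [0, 0.05, 0.135], 0]
    - [1, [0, 0.075, 0.17], 0]
    - [1, [0, 0.1, 0.2], 0]
    - [1, [0, 0.1, 0.2], 0]

```text
clock: 5.45
tool_pos: [574.2, 227.7, 160.1]
tcp_rot: [0.124, 0.992, -0.001, -0.0]
ft_force: [0.7, -0.5, -0.1]
finger_gap: -0.2
grip_force: 0.2
```

```bash
python3 -c "
from h import *
to([158,0,103])"
```

```text
shift [-0.003  0.091  0.23 ] turn -0.0003 tip press [139.9   0.6 149.1] F [ 0.7 -0.5 -0.1] 5.45 -0.16036531614492114
```

>>> step_arm:
  series:
    - [1, [0, 0.02, 0.04], 0]
    - [1, [0, 0.035, 0.075], 0]
    - [1, [0, 0.05, 0.11], 0]

```text
clock: 5.75
tool_pos: [576.9, 238.3, 139.0]
tcp_rot: [0.123, 0.992, 0.001, 0.0]
ft_force: [0.0, -0.6, 4.7]
finger_gap: 0.0
grip_force: 2.1
```

Run:
```python
from h import *
from workcell import *
import cv2
to([158,0,103])
s=get_image('scene')['color'][170:290,200:360]
cv2.imwrite('pics/c.png',cv2.resize(s,(800,600),interpolation=3)[:,:,::-1])
```

```text
shift [-0.003  0.035  0.125] turn -0.0003 tip press [150.9   0.6 128. ] F [ 0.  -0.6  4.7] 5.75 0.006143576285415466
```

View pics/c.png

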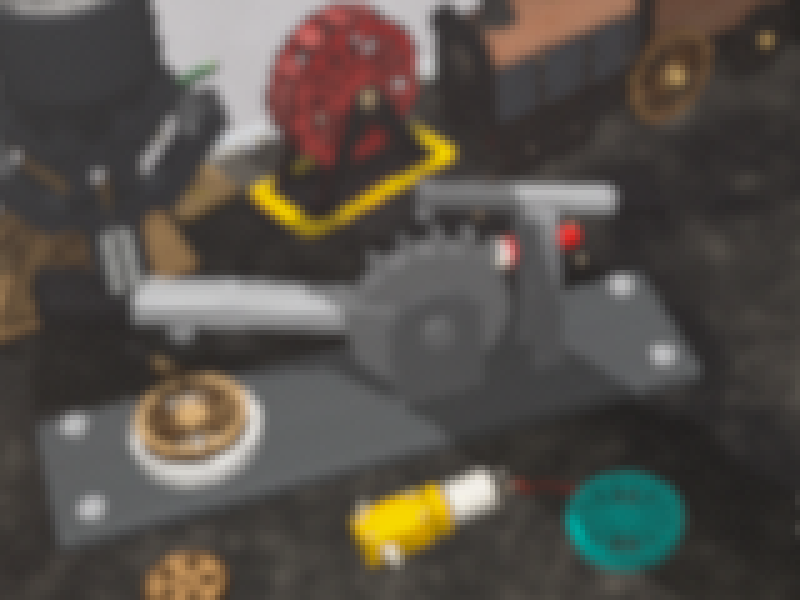

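The arm is swinging down under the fingertips at crop (120,280). I'll keep following the arc.

>>> step_arm:
  series:
    - [1, [0, 0.015, 0.04], 0]
    - [1, [0, 0.025, 0.08], 0]
    - [1, [0, 0.035, 0.12], 0]
    - [1, [0, 0.045, 0.16], 0]
    - [1, [0, 0.05, 0.2], 0]
    - [1, [0, 0.055, 0.23], 0]
    - [1, [0, 0.055, 0.25], 0]
    - [1, [0, 0.055, 0.265], 0]
    - [1, [0, 0.055, 0.27], 0]

```text
clock: 6.7
tool_pos: [579.1, 247.9, 85.0]
tcp_rot: [0.124, 0.992, 0.0, -0.0]
ft_force: [-0.5, 3.2, 4.1]
finger_gap: -0.2
grip_force: 2.1
```

```bash
python3 -c "
from h import *
to([162,0,69])"
```

```text
shift [-0.004  0.006  0.025] turn -0.0005 tip press [160.8   0.7  74. ] F [-0.5  3.2  4.1] 6.7 -0.1752886899301987
```

>>> step_arm:
  series:
    - [1, [0, 0, 0.015], 0]
    - [1, [0, 0, 0.025], 0]
    - [1, [0, 0, 0.03], 0]
    - [1, [0, 0, 0.03], 0]

```text
clock: 7.1
tool_pos: [579.2, 248.2, 80.2]
tcp_rot: [0.124, 0.992, 0.0, -0.0]
ft_force: [-1.2, 3.0, 7.5]
finger_gap: 0.0
grip_force: 3.9
```

```bash
python3 -c "
from h import *
to([162,0,69])"
```

```text
shift [-0.004  0.005  0.001] turn -0.0004 tip press [161.1   0.7  69.2] F [-1.2  3.   7.5] 7.1 0.01695956504402252
```

Force is starting to rise. I'll press a little more to confirm the stop.

>>> step_arm:
  series:
    - [1, [0, 0, 0.01], 0]
    - [1, [0, 0, 0.02], 0]
    - [1, [0, 0, 0.02], 0]

```text
clock: 7.4
tool_pos: [579.4, 248.3, 80.0]
tcp_rot: [0.124, 0.992, 0.001, 0.0]
ft_force: [-8.0, 0.9, 23.1]
finger_gap: 0.1
grip_force: 11.8
```

```bash
python3 -c "
from h import *
to([162,0,69])"
```

```text
shift [-0.003  0.004 -0.   ] turn -0.0004 tip press [161.2   0.6  69. ] F [-8.   0.9 23.1] 7.4 0.06801336477654579
```

The foot is seated: 23 N with no further motion, and the tip at z = 69 as specified. Now I retreat straight up.

>>> step_arm:
  series:
    - [1, [0, 0, -0.1], 0]
    - [1, [0, 0, -0.3], 0]
    - [1, [0, 0, -0.5], 0]
    - [1, [0, 0, -0.7], 0]
    - [1, [-0.0, 0, -0.7], 0]
    - [1, [0, 0, -0.7], 0]

```text
clock: 8.0
tool_pos: [579.5, 245.9, 215.1]
tcp_rot: [0.125, 0.992, -0.001, 0.0]
ft_force: [-0.1, -0.3, -1.1]
finger_gap: 0.2
grip_force: 0.0
```

Run:
```python
from h import *
from workcell import *
import cv2
to([162,0,69])
s=get_image('scene')['color'][170:290,200:360]
cv2.imwrite('pics/e.png',cv2.resize(s,(800,600),interpolation=3)[:,:,::-1])
```

```text
shift [0.001 0.017 0.675] turn -0.0011 tip press [ 1.588e+02 -2.000e-01  2.041e+02] F [-0.1 -0.3 -1.1] 8.0 0.1530377241739133
```

View pics/e.png

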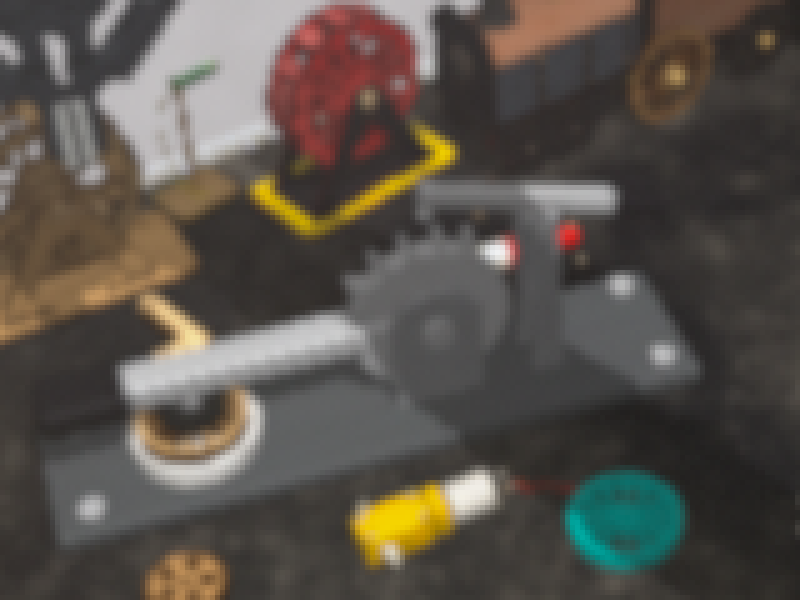

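The arm lies level with its foot on the wheel (crop 190,405). The wheel is centred on the anvil, the pawl is clear of the teeth and the loose things I can see haven't moved.

```bash
python3 -c "
from workcell import *
print(finish_job())"
```

```text
the job is handed in; nothing more can be done
None
```

I pressed the pawl down to its stop, pushed the arm down until its foot rested on the wheel, backed the gripper clear, and handed the job in at about 8 s.

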